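# Fit the crank wheel on the strip-bending rolls and set the guide

## Robot

A 6-joint arm with a two-finger parallel gripper is mounted at the origin on the work surface. World frame = base frame: x ahead of the robot, y to its left, z up, the work surface at z = 0. Lengths are in m, angles in rad, forces in N, time in s.
With the tool pointing down it reaches from about 0.225 to 0.875 m from the base axis. Payload 3.4 kg.
Tool frame: the origin (TCP) lies between the finger pads; the fingertips stand 8 mm ahead of it and the grasp point (between the pads) lies 11 mm behind it; z points along the fingers, y is the line along which they close (so a half turn about z gives the same grasp; the last joint's range is limited). The gripper opens to 85 mm and grips with 20 to 120 N. Pads are 22 mm wide; open, the fingers measure 114 mm over their backs; the gripper's body (76 mm by 85 mm) begins 54 mm behind the grasp point. The pads swing forward as they close: fully open they stand 13 mm farther back than shut.
Start: joints at [-1.36, 0.276, 1.505, -0, 1.361, -0.121], TCP at [0.187, -0.544, 0.239] pointing down, gripper open.
Joint ranges: [-2.89, 2.89], [-0.75, 2.08], [0.22, 2.7], [-1.18, 4.32], [0.11, 2.71], [-2.7, 2.7]. Speed limits (rad/s): [2.57, 2.57, 3.14, 3.14, 3.14, 3.14].

## Interface

Orientations are given as a unit quaternion [w, x, y, z].
In Python, from rig import manip, optics, finder gives the robot as it stands.
- The arm moves only by the tool servo_tool, never from a script. Its argument "increments" is a list of rows, each a list of 7 numbers: the shift along the tool's x, y, z in cm, then the turn, a rotation vector about the tool's x, y, z in degrees, then the closure, from -1 (fully open) to 1 (shut). In form: [[x, y, z, rx, ry, rz, gripper], ...]. A call has exactly 5 rows; each row shifts and turns the commanded pose from where the row before left it, along the tool's axes as they then stand; what a row does not reach is not made up. A row lasts 1/10 s, in which the tool goes at most 50 mm and 8.59 degrees, less where a joint would pass 70% of its speed; a pose out of reach is approached as far as the arm can. A call is refused whole if a number of a shift passes 5 or a number of a turn 8.59, either way. A call with a gripper value outside its range is refused whole. The fingers move at their own pace and stop on an object; "squeeze" is the grip in N (left out, the last holds). Time passes only in rows, so rows that do not move let the fingers close, or fill a call up. It gives the time, the measured TCP pose, the force, the opening and the grip force at its end, in the units of the state.
- manip.get_state(): the state, without advancing time (a new reading comes with each control period).
- optics.get_image(name): name is "side" or "top"; returns the picture (480x640x3 uint8, red, green, blue); there is no depth.
- optics.get_calibration(name): a dict with "fov_y" (degrees; the focal length in pixels is half the picture's height over the tangent of half this angle, whatever the lens; pixels are square), "cx", "cy" (the principal point, pixels), "world_to_cam" (4x4, takes a point from world to camera coordinates). Camera axes: x right, y down, z forward; pixel columns grow to the right and rows downward; lengths in m; the calibration is good to about 2 mm. A picture is of the moment at which its call begins. get_calibration takes no time and is no camera call.
- manip.sign_off(): hands the job in; it is judged then, once.
Trained networks look in the newest picture that a camera, given by its name, has taken for a name from the list of things; names that differ only in an ending like _2 or _b are one class to them, and where a whole thing is asked for, a point or a joint stands for the part that bears it (a point fixed in the world has none). Each returns a list of dicts, best first, with "p" (0 to 1); they miss things now and then, are a little off and sometimes report something else, mostly with a low value. They report only what shows in the picture. A call takes as long as a camera call.
- finder.silhouettes(label, camera): "region" (480x640 bool, what is visible of it) and "box" ([centre column, centre row, width, height] in pixels, round what is visible of it).
- finder.tip_of(label, camera): "at" ([column, row] in pixels: a listed point, or the origin of a listed thing).
The state is a dict: "clock": time; "qpos": joint angles; "qd": joint speeds; "effort": joint torques, N m; "position": TCP position; "ee_rot": TCP orientation; "contact_force": force on the tool from outside, world axes, zero at the start; "moment": the same for the moment, N m; "width": finger opening in m; "gripper_force": force on a finger pad.
Only numpy, scipy, OpenCV 4.12 (cv2) and the standard library are available. Lean on these libraries where they do the work, as an engineer would, in place of code of your own. Each camera call takes 0.05 s, during which the arm holds its last target. There are 200 camera calls.

## Task

Get the strip-bending machine ready for bending bangles: set the crank handwheel onto the machine's upright flatted shaft, turn it until its D-shaped bore drops over the flat, and see that it sits fully home on the collar, and slide the strip guide along its track until its black line is level with the tip of the brass pointer. Do not let the wheel fall, leave the other things on the bench where they are, and let go of everything at the end.

Things in the scene. Friction and masses are not known exactly. Their poses are not given: they have to be found in the camera images.
- wheel: Dark steel crank handwheel, 0.4 to 0.75 kg, starts hub down on the table. Origin: centre of the hub's underside; z up the hub axis, x towards the crank knob. Hub: cylinder 56 mm across, 70 mm high, open right through, easily gripped between z 30 and 70 mm. Rim: 16 mm round bar on a radius of 78 mm, z 10 to 26 mm (172 mm overall); three 14 mm spokes at 0, 120, 240 degrees from x. Its centre of mass lies about 8 mm from the axis towards the knob.
- wheel_bore (a point): Centre of the hub's top, on the wheel (70 mm above the hub's underside; axes as the wheel's). The bore below: the lowest 11 mm of the hub are D-shaped (radius 21.5 mm, with a flat 14 mm from the axis on the knob's side, +x); above that it is round, 23.2 mm across.
- wheel_knob (a point): Top of the crank knob: an upright wooden handle 24 mm across, fixed on the rim 78 mm from the axis, from the rim up to 90 mm above the hub's underside. It does not spin; pushing it sideways turns the wheel about the shaft.
- seat (a point): Centre of the top of the collar (60 mm across, 60 mm above the table), where the hub's underside must rest; axes as the machine's. From here the shaft rises: 10 mm of D section (radius 20 mm, one flat 12.5 mm from the axis, bevelled top), then a round nose 22 mm across and 62 mm long, its last 6 mm tapered to 12 mm.
- shaft_tip (a point): Top of the shaft's nose, 72 mm above the collar. The shaft is locked. Its flat faces within 1.2 rad either side of the machine's -x; this angle is not given: see it from above or feel it. A wheel put on wrongly turned rests loose, leaning up to about 3 degrees, about 10 mm too high; turned until the flats match (within about 8 degrees) it drops by its own weight and then turns only about 10 degrees either way.
- machine: The machine, fixed. Origin on the table on the shaft's axis; z up. Base plate 15 mm thick, x -85 to 85 mm, y -235 to 85 mm. Blue casing x -60 to 60, y -62 to 62 mm, top 50 mm up. Three rolls 34 mm across, tops 48 mm up, at y -88 to -118 mm. The guide's track runs along x at y -168 mm.
- guide (a joint): Position of the strip guide along its track, 0 to 0.125 m, growing towards the machine's +x; it needs a push of about 3 N and stays where it is left.
- guide_mark (a point): Centre of the guide's top, on its black line, 76 mm above the table; axes as the machine's. The guide is an upright steel block, 24 mm along the track (x), 50 mm across it (y), from 21 mm above the table, free on both x sides: push it or pinch it across its 24 mm. A fence (10 mm wide, top 44 mm above the table) sticks out 32 mm to +y.
- pointer: Brass pointer, a flat wedge 12 mm high on the base plate beside the track. Origin: its sharp tip, 15 mm above the table, pointing to the machine's +y, towards the guide; axes as the machine's. It is always on the +x side of where the guide starts.
- stone_bowl: Bystander: white ceramic bowl, 70 mm across, 30 mm high, near the robot.
- bead_jar: Bystander: closed amber jar, 56 mm across, 65 mm high, beside the guide end of the machine.
- bangle: Bystander: flat brass bangle, 68 mm across, 14 mm high, beyond the machine.
- bench_block: Bystander: square steel bench block, 75 x 75 x 22 mm.
- pliers: Bystander: pliers with blue handles, about 150 mm long, left part of the table.

How it is judged:
By the outcome, as a careful person would: the job done as asked, in the order asked, and still so for the second after the job is handed in, with the robot touching nothing.
It also fails if it takes over 72 s, if anything falls off the work surface, if the arm or the gripper's body presses on something with over 40 N, if the wrist force passes 120 N, or if a joint passes its speed limit or range.

## Working session

There is one attempt and no reset: what is moved stays moved. The work goes in short steps, Python scripts to look and compute and a tool call to move; the robot and the scene stay as the last step left them, time stands still between calls to the robot, and variables do not carry over. Pictures are saved under pics/ and viewed, at most 10 in all, crops included, and the job is handed in when it is done.

Besides the shell and the picture viewer there is one more tool, called after "Request:" as name(argument=value, ...), one argument or row to a line, values as JSON. servo_tool: Moves the arm, as the interface text tells. Its arguments: {"type":"object","properties":{"increments":{"type":"array","items":{"type":"array","items":{"type":"number"}}},"squeeze":{"type":"number"}},"required":["increments"]}

```bash
ls; mkdir -p pics
cat > h.py <<'E'
import numpy as np, cv2
from rig import manip, optics, finder
from scipy.spatial.transform import Rotation as R
def cal(n):
    c=optics.get_calibration(n); f=240/np.tan(np.radians(c["fov_y"])/2); return f,c["cx"],c["cy"],np.array(c["world_to_cam"])
def ray(n,p):
    f,cx,cy,T=cal(n); d=np.array([(p[0]-cx)/f,(p[1]-cy)/f,1]); Rm=T[:3,:3]; return -Rm.T@T[:3,3], Rm.T@d
def atz(n,p,z):
    o,d=ray(n,p); return o+d*(z-o[2])/d[2]
def proj(n,P):
    f,cx,cy,T=cal(n); q=T[:3,:3]@np.array(P)+T[:3,3]; return np.array([cx+f*q[0]/q[2],cy+f*q[1]/q[2]])
def tri(p,q):
    o1,d1=ray("side",p); o2,d2=ray("top",q)
    A=np.stack([d1,-d2],1); s=np.linalg.lstsq(A,o2-o1,rcond=None)[0]
    a,b=o1+d1*s[0],o2+d2*s[1]; return (a+b)/2, np.linalg.norm(a-b)
def snap(n,name):
    im=optics.get_image(n); cv2.imwrite("pics/"+name,im[:,:,::-1]); return im
E
python3 - <<'E'
from h import *
for n in("top","side"):
    snap(n,n+"0.png"); f,cx,cy,T=cal(n); print(n,f,cx,cy,(-T[:3,:3].T@T[:3,3]).round(3),T[:3,:3].round(2).tolist())
for l in["wheel_bore","wheel_knob","wheel","seat","shaft_tip","machine","guide_mark","pointer"]:
    r={}
    for n in("top","side"):
        t=finder.tip_of(l,n); r[n]=[(np.round(x["at"],1).tolist(),round(x["p"],2)) for x in t[:2]]
    print(l,r, [np.round(x,4) for x in tri(r["side"][0][0],r["top"][0][0])] if r["side"] and r["top"] else "")
print(manip.get_state())
E
```

```text
pics
top 572.7306732716519 310.5950981626864 242.8017185270884 [0.413 0.102 1.322] [[-0.02, -1.0, 0.0], [-0.99, 0.02, -0.11], [0.11, -0.0, -0.99]]
side 593.5895827023006 314.31585685550925 240.08973316128697 [0.349 1.378 0.922] [[-0.99, -0.14, -0.0], [-0.07, 0.52, -0.85], [0.12, -0.84, -0.52]]
wheel_bore {'top': [([219.0, 283.4], 0.94), ([184.3, 266.5], 0.24)], 'side': [([330.1, 309.6], 0.63), ([228.7, 322.2], 0.49)]} [array([0.4635, 0.3   , 0.0692]), np.float64(0.0019)]
wheel_knob {'top': [([183.3, 267.4], 0.64)], 'side': [([312.6, 318.8], 0.73)]} [array([0.4962, 0.3718, 0.0966]), np.float64(0.006)]
wheel {'top': [([225.9, 287.8], 0.9)], 'side': [([333.7, 330.7], 0.96)]} [array([0.4553, 0.2946, 0.0026]), np.float64(0.0029)]
seat {'top': [([348.9, 235.1], 0.64)], 'side': [([307.0, 245.9], 0.75)]} [array([0.5626, 0.0122, 0.0563]), np.float64(0.0074)]
shaft_tip {'top': [([467.4, 188.1], 0.69), ([355.9, 231.5], 0.61)], 'side': [([305.0, 220.8], 0.67)]} [array([ 0.6463, -0.2806, -0.0278]), np.float64(0.0743)]
machine {'top': [([221.9, 288.0], 0.71), ([351.1, 239.2], 0.7)], 'side': [([306
[... 395 characters left out ...]
oat64(0.073)]
{'clock': 0.9, 'qpos': array([-1.36002915e+00,  2.75886205e-01,  1.50490442e+00,  2.35243957e-05,
        1.36068441e+00, -1.20996481e-01]), 'qd': array([-0.00218169,  0.00113387,  0.00114744,  0.00176811, -0.00051765,
        0.00084888]), 'effort': array([-1.08204360e-04, -4.16635537e+01, -2.46098131e+01, -3.98592210e-04,
       -3.72240231e-05,  3.17075390e-06]), 'position': array([ 0.18729583, -0.54367774,  0.23933412]), 'ee_rot': array([5.82330159e-05, 9.86273533e-01, 1.65119700e-01, 1.41308267e-05]), 'contact_force': array([ 0.08360996,  0.49701957, -0.42948739]), 'moment': array([-0.02524664,  0.01156965,  0.04883667]), 'gripper_force': 0.0, 'width': 0.08509111807079553}
```

Run:
```python
from h import *
t=cv2.imread("pics/top0.png"); 
c=cv2.resize(t[150:350,150:500],(800,457),interpolation=cv2.INTER_CUBIC); cv2.imwrite("pics/topc.png",c)
```

```text
(no output)
```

View pics/topc.png

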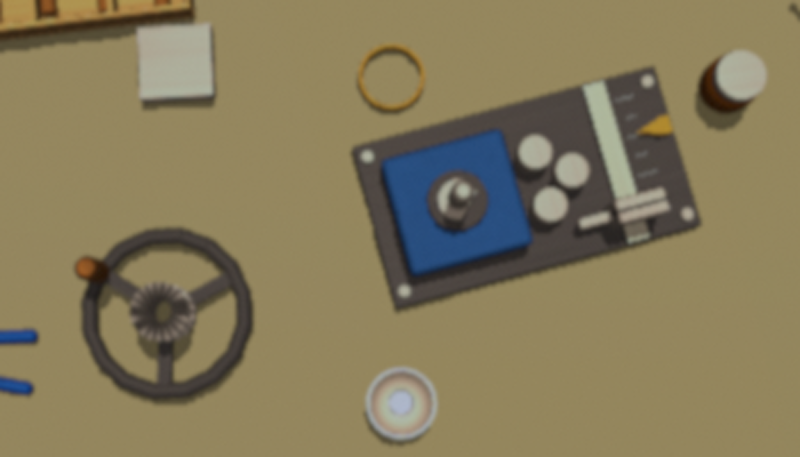

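View pics/side0.png

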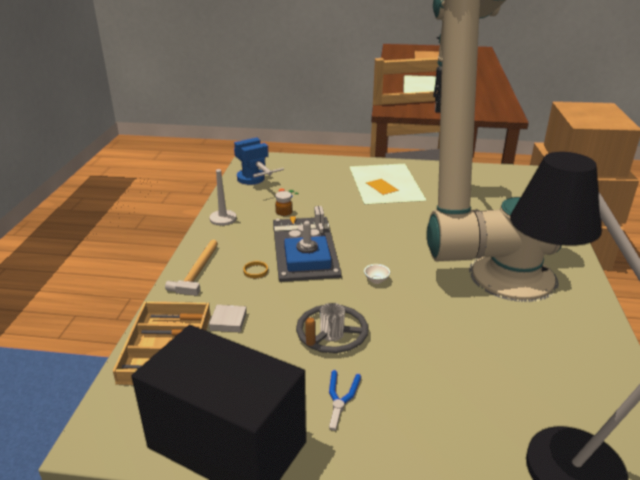

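The top view shows the wheel at (221,286), the knob at (188,267), the machine's shaft near (350,237), the guide at (430,239) and the pointer tip at (429,207). The side view agrees. Next I'll measure precisely and zoom in on the shaft.

Run:
```python
from h import *
t=cv2.imread("pics/top0.png"); s=cv2.imread("pics/side0.png")
a=cv2.resize(t[215:260,325:375],(500,450),interpolation=cv2.INTER_CUBIC)
b=cv2.resize(t[195:265,395:465],(300,300),interpolation=cv2.INTER_CUBIC)
o=np.zeros((450,800,3),np.uint8);o[:,:500]=a;o[:300,500:]=b; cv2.imwrite("pics/z1.png",np.clip(o*1.5,0,255).astype(np.uint8))
k=lambda x,y:(150+x/2.2857,150+y/2.2857)
C=[atz("top",k(*p),.015) for p in[(353,148),(397,311),(700,224),(655,67)]]  # (+x,+y),(-x,+y),(-x,-y),(+x,-y)
C=np.array(C)[:,:2];print(C.round(4))
L=np.array([[85,85],[-85,85],[-85,-235],[85,-235]])/1000
mc,ml=C.mean(0),L.mean(0)
H=(L-ml).T@(C-mc);U,S,V=np.linalg.svd(H);Rm=V.T@U.T
th=np.arctan2(Rm[1,0],Rm[0,0]);org=mc-Rm@ml;print("yaw",np.degrees(th),"org",org,"res",(C-(L@Rm.T+org)).round(4).tolist())
print("seat",atz("top",(348.9,235.1),.06),atz("side",(307,245.9),.06),"tip",atz("top",(355.9,231.5),.132),atz("side",(305,220.8),.132))
print("tri tip",tri((305,220.8),(355.9,231.5)))
print("bore",atz("top",(219,283.4),.07),atz("side",(330.1,309.6),.07),"knob",atz("top",(183.3,267.4),.09),atz("side",(312.6,318.8),.09))
rg=finder.silhouettes("wheel","top")[0];print(rg["box"]); b=rg["box"];print("wheel ctr z18",atz("top",b[:2],.018))
print("pointer",atz("top",(430.5,207.7),.015),atz("top",k(637,131),.015),"gm",atz("top",(430.7,234.8),.076),atz("side",(321.6,207),.076))
mp=atz("top",k(637,131),.015)[:2];print("pointer in machine",Rm.T@(mp-org))
for g in[atz("top",(430.7,234.8),.076)[:2],atz("side",(321.6,207),.076)[:2]]:print("guide in m",Rm.T@(g-org))
```

```text
[[ 0.6208  0.1109]
 [ 0.4557  0.0702]
 [ 0.5365 -0.2359]
 [ 0.6977 -0.1979]]
yaw 14.202259400189838 org [0.5592667  0.00953572] res [[-0.0, -0.0019], [-0.0003, -0.0008], [0.0019, 0.0032], [-0.0016, -0.0005]]
seat [0.5659265  0.01274782 0.06      ] [0.55795356 0.01844407 0.06      ] tip [0.56451533 0.00297906 0.132     ] [0.56432917 0.00698183 0.132     ]
tri tip (array([0.56490601, 0.00278319, 0.12957699]), np.float64(0.0001651902845629297))
bore [0.46443973 0.29989575 0.07      ] [0.4624404  0.30103441 0.07      ] knob [0.49962811 0.3734843  0.09      ] [0.49434271 0.36375205 0.09      ]
[221.2, 287.6, 80.7, 75.1]
wheel ctr z18 [0.45693478 0.30313692 0.018     ]
pointer [ 0.63125491 -0.18088122  0.015     ] [ 0.6322473  -0.17673354  0.015     ] gm [ 0.56094006 -0.16548968  0.076     ] [ 0.5426503  -0.17941951  0.076     ]
pointer in machine [ 0.02504964 -0.19848153]
guide in m [-0.0413195  -0.17008642]
guide in m [-0.06246788 -0.17910318]
```

View pics/z1.png

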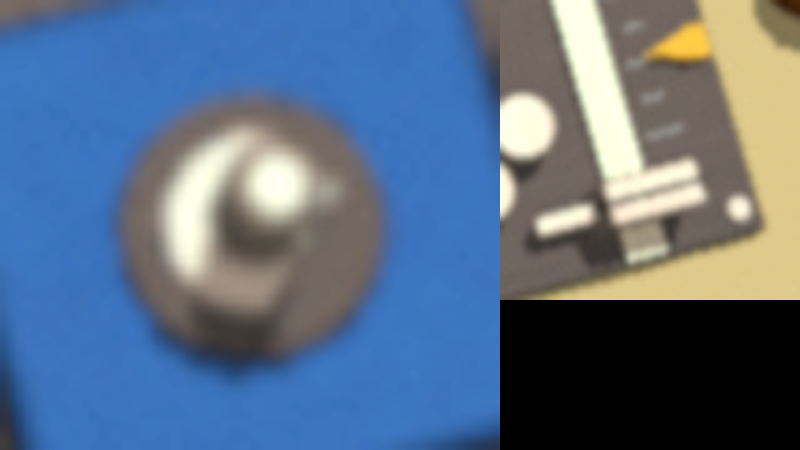

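```bash
cat >> h.py <<'E'
def plan(pos,psi,g,n=None,maxmm=48,maxdeg=8.5):
    """rows to bring measured pose to TCP pos with tool-y yaw psi(deg, taken as absolute turn nearest unless turn given)"""
    s=manip.get_state(); p=s["position"].copy(); w,x,y,z=s["ee_rot"]; r=R.from_quat([x,y,z,w]); M=r.as_matrix()
    cur=np.degrees(np.arctan2(M[1,1],M[0,1])); print("now",p.round(4),"psi",cur.round(2),"tilt",np.degrees(np.arccos(-M[2,2])).round(2),"j6",np.degrees(s["qpos"][5]).round(1),"t",s["clock"],"F",s["contact_force"].round(1))
    d=np.array(pos)-p; turn=psi if isinstance(psi,str) else (psi-cur+180)%360-180
    if isinstance(psi,str): turn=float(psi)
    n=n or int(max(np.ceil(np.linalg.norm(d)*1000/maxmm),np.ceil(abs(turn)/maxdeg),1)); n5=-(-n//5)*5
    T=np.array(pos); a=cur; rows=[]
    for i in range(n5):
        k=min(n,i+1)/n; goal=p0+(T-p0)*k if i else None
        if i==0: p0=p.copy(); goal=p0+(T-p0)*k
        e=goal-p; ar=np.radians(a); Y=np.array([np.cos(ar),np.sin(ar),0]); X=np.array([-np.sin(ar),np.cos(ar),0])
        q=np.round([e@X*100,e@Y*100,-e[2]*100],1 if i<n-1 else 2); rz=round(-(cur+turn*k-a),1)
        p=p+(X*q[0]+Y*q[1])/100-[0,0,q[2]/100]; a-=rz
        rows.append([*[float(v)+0 for v in q],0,0,rz,g])
    for i in range(0,n5,5): print(rows[i:i+5])
E
python3 - <<'E'
from h import *
t=cv2.imread("pics/top0.png")
a=cv2.resize(t[222:254,332:370],(760,640)[:2],interpolation=cv2.INTER_LANCZOS4)[:600]
l=cv2.cvtColor(a,cv2.COLOR_BGR2GRAY).astype(float); l=np.clip((l-50)*2.6,0,255).astype(np.uint8); cv2.imwrite("pics/z2.png",l)
print("collar",atz("top",(350.5,237.8),.06),"tip",atz("top",(352.5,233),.132),"rim",atz("top",(223.3,287.8),.018),"bore",atz("top",(221.3,286),.07),"knob",atz("top",(188.5,267.2),.09))
plan([.463,.301,.2],80,-1)
E
```

```text
collar [0.5598185 0.0093666 0.06     ] tip [0.56149653 0.01019352 0.132     ] rim [0.45638245 0.29837105 0.018     ] bore [0.45867323 0.29490068 0.07      ] knob [0.499827   0.36228975 0.09      ]
now [ 0.1873 -0.5437  0.2393] psi -70.99 tilt 0.01 j6 -6.9 t 0.95 F [-0.1  0.2  0.1]
[[2.8, -3.7, 0.2, 0, 0, np.float64(-7.9), -1], [3.3, -3.3, 0.2, 0, 0, np.float64(-8.0), -1], [3.8, -2.8, 0.2, 0, 0, np.float64(-7.9), -1], [4.1, -2.3, 0.2, 0, 0, np.float64(-8.0), -1], [4.3, -1.7, 0.2, 0, 0, np.float64(-7.9), -1]]
[[4.6, -1.1, 0.2, 0, 0, np.float64(-8.0), -1], [4.6, -0.4, 0.2, 0, 0, np.float64(-7.9), -1], [4.7, 0.2, 0.3, 0, 0, np.float64(-8.0), -1], [4.6, 0.9, 0.2, 0, 0, np.float64(-7.9), -1], [4.4, 1.5, 0.2, 0, 0, np.float64(-8.0), -1]]
[[4.2, 2.1, 0.2, 0, 0, np.float64(-7.9), -1], [3.9, 2.6, 0.2, 0, 0, np.float64(-8.0), -1], [3.4, 3.2, 0.2, 0, 0, np.float64(-7.9), -1], [3.0, 3.6, 0.2, 0, 0, np.float64(-8.0), -1], [2.5, 4.0, 0.2, 0, 0, np.float64(-7.9), -1]]
[[1.8, 4.2, 0.2, 0, 0, np.float64(-7.9), -1], [1.3, 4.6, 0.2, 0, 0, np.float64(-8.0), -1], [0.7, 4.6, 0.2, 0, 0, np.float64(-7.9), -1], [-0.05, 4.66, 0.23, 0, 0, np.float64(-8.0), -1], [0.0, 0.0, 0.0, 0, 0, np.float64(0.0), -1]]
```

View pics/z2.png

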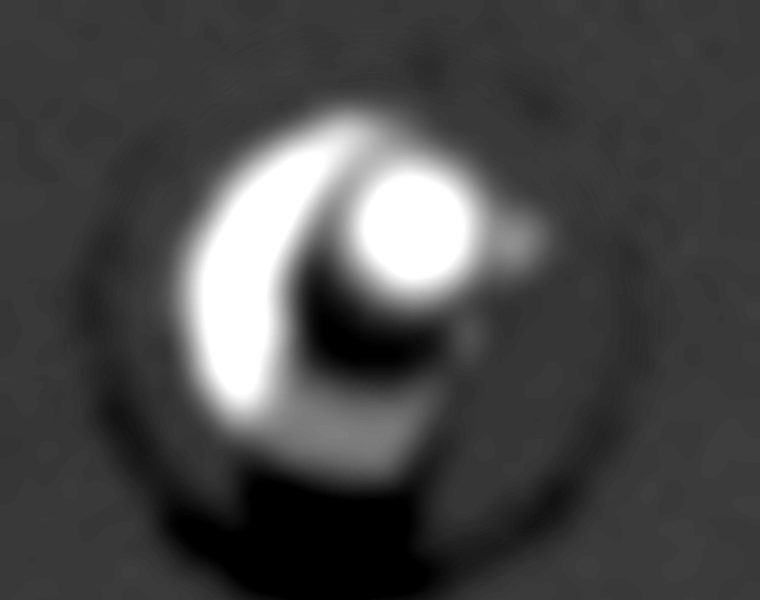

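The D's flat faces image direction about 27° below right, so world yaw about -118°. The spokes put the knob at about 58°. I'll fit the rim for the wheel centre before moving.

Run:
```python
from h import *
from scipy.optimize import least_squares
t=cv2.imread("pics/top0.png").astype(int); m=(t.max(2)<95)
ys,xs=np.nonzero(m[240:335,175:270]); P=np.array([atz("top",(x+175,y+240),.018)[:2] for x,y in zip(xs,ys)])
c=np.array([.457,.298])
for _ in range(10):
    r=np.hypot(*(P-c).T); Q=P[abs(r-.078)<.011]
    c=least_squares(lambda c:np.hypot(*(Q-c).T)-.078,c,loss="soft_l1",f_scale=.004).x
print(c,len(Q)); r=np.hypot(*(P-c).T); S=P[(r>.038)&(r<.066)]-c; a=np.degrees(np.arctan2(S[:,1],S[:,0])); print(np.histogram(a,36,(-180,180))[0])
print(np.degrees(np.angle(np.exp(3j*np.radians(a)).mean()))/3)
plan([*c,.2],80,-1)
```

```text
[0.45739065 0.29948555] 1672
[38  7  4  0  0  0  0  0  0  0 14 49 32  0  0  0  0  0  0  0  0  0  4 47
 41 10  0  0  0  0  0  0  3  8 10 41]
58.12398463707646
now [ 0.1873 -0.5437  0.2393] psi -70.99 tilt 0.01 j6 -6.9 t 0.95 F [-0.1  0.2  0.1]
[[2.8, -3.7, 0.2, 0, 0, np.float64(-7.9), -1], [3.3, -3.3, 0.2, 0, 0, np.float64(-8.0), -1], [3.7, -2.9, 0.2, 0, 0, np.float64(-7.9), -1], [4.0, -2.3, 0.2, 0, 0, np.float64(-8.0), -1], [4.4, -1.7, 0.2, 0, 0, np.float64(-7.9), -1]]
[[4.5, -1.1, 0.2, 0, 0, np.float64(-8.0), -1], [4.6, -0.4, 0.2, 0, 0, np.float64(-7.9), -1], [4.7, 0.2, 0.3, 0, 0, np.float64(-8.0), -1], [4.6, 0.8, 0.2, 0, 0, np.float64(-7.9), -1], [4.4, 1.5, 0.2, 0, 0, np.float64(-8.0), -1]]
[[4.2, 2.0, 0.2, 0, 0, np.float64(-7.9), -1], [3.8, 2.7, 0.2, 0, 0, np.float64(-8.0), -1], [3.5, 3.1, 0.2, 0, 0, np.float64(-7.9), -1], [3.0, 3.6, 0.2, 0, 0, np.float64(-8.0), -1], [2.4, 3.9, 0.2, 0, 0, np.float64(-7.9), -1]]
[[1.9, 4.3, 0.2, 0, 0, np.float64(-7.9), -1], [1.3, 4.5, 0.2, 0, 0, np.float64(-8.0), -1], [0.7, 4.6, 0.2, 0, 0, np.float64(-7.9), -1], [0.03, 4.63, 0.23, 0, 0, np.float64(-8.0), -1], [0.0, 0.0, 0.0, 0, 0, np.float64(0.0), -1]]
```

Request:
servo_tool(
  increments=[
    [2.8, -3.7, 0.2, 0, 0, -7.9, -1],
    [3.3, -3.3, 0.2, 0, 0, -8, -1],
    [3.7, -2.9, 0.2, 0, 0, -7.9, -1],
    [4.0, -2.3, 0.2, 0, 0, -8, -1],
    [4.4, -1.7, 0.2, 0, 0, -7.9, -1],
  ],
)

```text
clock: 1.45
position: [0.2585, -0.3197, 0.2293]
ee_rot: [0.0, 0.87, 0.492, 0.0]
contact_force: [0.8, 0.3, 0.7]
width: 0.0854
gripper_force: 0.0
```

Request:
servo_tool(
  increments=[
    [4.5, -1.1, 0.2, 0, 0, -8, -1],
    [4.6, -0.4, 0.2, 0, 0, -7.9, -1],
    [4.7, 0.2, 0.3, 0, 0, -8, -1],
    [4.6, 0.8, 0.2, 0, 0, -7.9, -1],
    [4.4, 1.5, 0.2, 0, 0, -8, -1],
  ],
)

```text
clock: 1.95
position: [0.3298, -0.0981, 0.2186]
ee_rot: [0.001, 0.651, 0.759, 0.0]
contact_force: [0.9, -0.8, 0.8]
width: 0.0853
gripper_force: 0.0
```

Request:
servo_tool(
  increments=[
    [4.2, 2.0, 0.2, 0, 0, -7.9, -1],
    [3.8, 2.7, 0.2, 0, 0, -8, -1],
    [3.5, 3.1, 0.2, 0, 0, -7.9, -1],
    [3.0, 3.6, 0.2, 0, 0, -8, -1],
    [2.4, 3.9, 0.2, 0, 0, -7.9, -1],
  ],
)

```text
clock: 2.45
position: [0.401, 0.1237, 0.2086]
ee_rot: [0.001, 0.354, 0.935, 0.0]
contact_force: [0.5, -0.3, 1.1]
width: 0.0851
gripper_force: 0.0
```

Request:
servo_tool(
  increments=[
    [1.9, 4.3, 0.2, 0, 0, -7.9, -1],
    [1.3, 4.5, 0.2, 0, 0, -8, -1],
    [0.7, 4.6, 0.2, 0, 0, -7.9, -1],
    [0, 4.6, 0.2, 0, 0, -8, -1],
    [0, 0, 0, 0, 0, 0, -1],
  ],
)

```text
clock: 2.95
position: [0.4593, 0.3042, 0.1997]
ee_rot: [0.001, 0.084, 0.996, 0.002]
contact_force: [-0.1, -0.9, -0.2]
width: 0.0855
gripper_force: 0.0
```

```bash
sed -i 's/rz=round(-(cur+turn\*k-a),1)/rz=float(round(-(cur+turn*k-a),1))/' h.py
python3 - <<'E'
from h import *
plan([.4574,.2995,.2],80,-1)
plan([.4574,.2995,.041],80,-1)
E
```

```text
now [0.4593 0.3042 0.1997] psi 80.35 tilt 0.2 j6 -54.2 t 2.95 F [-0.1 -0.9 -0.2]
[[0.11, -0.5, -0.03, 0, 0, 0.3, -1], [0.0, 0.0, 0.0, 0, 0, 0.0, -1], [0.0, 0.0, 0.0, 0, 0, 0.0, -1], [0.0, 0.0, 0.0, 0, 0, 0.0, -1], [0.0, 0.0, 0.0, 0, 0, 0.0, -1]]
now [0.4593 0.3042 0.1997] psi 80.35 tilt 0.2 j6 -54.2 t 2.95 F [-0.1 -0.9 -0.2]
[[0.0, -0.1, 4.0, 0, 0, 0.1, -1], [0.1, -0.1, 3.9, 0, 0, 0.1, -1], [0.0, -0.2, 4.0, 0, 0, 0.1, -1], [0.01, -0.1, 3.97, 0, 0, 0.0, -1], [0.0, 0.0, 0.0, 0, 0, 0.0, -1]]
```

Request:
servo_tool(
  increments=[
    [0.1, -0.2, 3, 0, 0, 0.3, -1],
    [0, -0.2, 4, 0, 0, 0, -1],
    [0, 0, 4, 0, 0, 0, -1],
    [0, 0, 3, 0, 0, 0, -1],
    [0, 0, 0, 0, 0, 0, -1],
  ],
)

```text
clock: 3.45
position: [0.4524, 0.293, 0.0566]
ee_rot: [-0.004, 0.09, 0.996, -0.003]
contact_force: [-0.9, -0.2, 1.9]
width: 0.0854
gripper_force: 0.0
```

Run:
```python
from h import *
plan([.4574,.2995,.041],80,-1)
```

```text
now [0.4524 0.293  0.0566] psi 79.65 tilt 0.56 j6 -54.1 t 3.45 F [-0.9 -0.2  1.9]
[[-0.37, 0.73, 1.56, 0, 0, -0.3, -1], [0.0, 0.0, 0.0, 0, 0, -0.0, -1], [0.0, 0.0, 0.0, 0, 0, -0.0, -1], [0.0, 0.0, 0.0, 0, 0, -0.0, -1], [0.0, 0.0, 0.0, 0, 0, -0.0, -1]]
```

Request:
servo_tool(
  increments=[
    [-0.4, 0.7, 0.7, 0, 0, 0, -1],
    [0, 0, 0.8, 0, 0, 0, -1],
    [0, 0, 0, 0, 0, 0, -1],
    [0, 0, 0, 0, 0, 0, -1],
    [0, 0, 0, 0, 0, 0, -1],
  ],
)

```text
clock: 3.95
position: [0.4614, 0.3016, 0.0461]
ee_rot: [0.001, 0.09, 0.996, 0.0]
contact_force: [0.4, -0.1, -0.4]
width: 0.0852
gripper_force: 0.0
```

Run:
```python
from h import *
plan([.4574,.2995,.041],80,-1)
snap("side","s1.png"); print(finder.tip_of("wheel_bore","top")[:1])
s=cv2.imread("pics/s1.png")[250:370,240:420]; cv2.imwrite("pics/s1c.png",cv2.resize(s,(720,480),interpolation=cv2.INTER_CUBIC))
```

```text
now [0.4614 0.3016 0.0461] psi 79.71 tilt 0.08 j6 -53.8 t 3.95 F [ 0.4 -0.1 -0.4]
[[0.36, -0.28, 0.51, 0, 0, -0.3, -1], [0.0, 0.0, 0.0, 0, 0, 0.0, -1], [0.0, 0.0, 0.0, 0, 0, 0.0, -1], [0.0, 0.0, 0.0, 0, 0, 0.0, -1], [0.0, 0.0, 0.0, 0, 0, 0.0, -1]]
[{'at': [219.0, 283.4], 'p': 0.94}]
```

View pics/s1c.png

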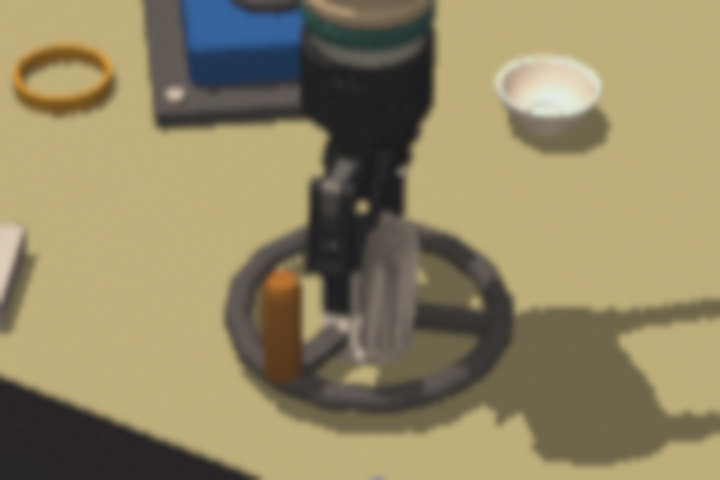

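Run:
```python
from h import *
print(atz("side",(332.4,328.5),.018), proj("side",[.4614,.3016,.05])*4-[960,1000],proj("side",[.4574,.2995,.05])*4-[960,1000],proj("side",[.4614,.3016,.018])*4-[960,1000])
```

```text
[0.45601006 0.30527192 0.018     ] [361.72488661 266.41923157] [368.97462168 264.72099641] [361.16060287 309.19627679]
```

Request:
servo_tool(
  increments=[
    [0.4, -0.2, 0.4, 0, 0, 0, -1],
    [0, 0, 0, 0, 0, 0, -1],
    [0, 0, 0, 0, 0, 0, -1],
    [0, 0, 0, 0, 0, 0, 1],
    [0, 0, 0, 0, 0, 0, 1],
  ],
  squeeze=80,
)

```text
clock: 4.55
position: [0.4569, 0.3002, 0.0413]
ee_rot: [0.0, 0.09, 0.996, -0.0]
contact_force: [0.1, -0.4, 0.7]
width: 0.0591
gripper_force: 0.0
```

Request:
servo_tool(
  increments=[
    [0, 0, 0, 0, 0, 0, 1],
    [0, 0, 0, 0, 0, 0, 1],
    [0, 0, 0, 0, 0, 0, 1],
    [0, 0, 0, 0, 0, 0, 1],
    [0, 0, 0, 0, 0, 0, 1],
  ],
)

```text
clock: 5.05
position: [0.4572, 0.3008, 0.042]
ee_rot: [0.001, 0.09, 0.996, 0.001]
contact_force: [-1.2, 1.4, 6.1]
width: 0.0542
gripper_force: 84.6
```

Request:
servo_tool(
  increments=[
    [0, 0, -2, 0, 0, 0, 1],
    [0, 0, -4, 0, 0, 0, 1],
    [0, 0, -5, 0, 0, 0, 1],
    [0, 0, -5, 0, 0, 0, 1],
    [0, 0, -3.5, 0, 0, 0, 1],
  ],
)

```text
clock: 5.55
position: [0.4568, 0.3, 0.2383]
ee_rot: [0.001, 0.09, 0.996, 0.0]
contact_force: [1.4, -0.0, -6.2]
width: 0.0541
gripper_force: 86.6
```

Run:
```python
from h import *
s=manip.get_state(); print(s["width"],s["gripper_force"],s["contact_force"],s["moment"])
plan([.5600,.0095,.24],str(-174),1)
```

```text
0.054051068954575496 86.56901422395268 [ 1.39221487 -0.04000258 -6.16326971] [ 0.0022454  -0.01592464  0.00450361]
now [0.4568 0.3    0.2383] psi 79.71 tilt 0.07 j6 -53.7 t 5.55 F [ 1.4 -0.  -6.2]
[[-0.7, -1.3, 0.0, 0, 0, 8.3, 1], [-0.9, -1.1, 0.0, 0, 0, 8.3, 1], [-1.1, -1.0, 0.0, 0, 0, 8.3, 1], [-1.2, -0.9, 0.0, 0, 0, 8.2, 1], [-1.3, -0.6, 0.0, 0, 0, 8.3, 1]]
[[-1.4, -0.5, 0.0, 0, 0, 8.3, 1], [-1.5, -0.3, -0.1, 0, 0, 8.3, 1], [-1.4, 0.0, 0.0, 0, 0, 8.3, 1], [-1.5, 0.1, 0.0, 0, 0, 8.3, 1], [-1.4, 0.4, 0.0, 0, 0, 8.3, 1]]
[[-1.4, 0.5, 0.0, 0, 0, 8.2, 1], [-1.2, 0.8, 0.0, 0, 0, 8.3, 1], [-1.1, 0.9, 0.0, 0, 0, 8.3, 1], [-1.0, 1.1, 0.0, 0, 0, 8.3, 1], [-0.9, 1.2, 0.0, 0, 0, 8.3, 1]]
[[-0.6, 1.3, 0.0, 0, 0, 8.3, 1], [-0.4, 1.4, 0.0, 0, 0, 8.3, 1], [-0.3, 1.5, 0.0, 0, 0, 8.2, 1], [0.0, 1.5, -0.1, 0, 0, 8.3, 1], [0.2, 1.4, 0.0, 0, 0, 8.3, 1]]
[[0.39, 1.43, 0.03, 0, 0, 8.3, 1], [0.0, 0.0, 0.0, 0, 0, 0.0, 1], [0.0, 0.0, 0.0, 0, 0, 0.0, 1], [0.0, 0.0, 0.0, 0, 0, 0.0, 1], [0.0, 0.0, 0.0, 0, 0, 0.0, 1]]
```

Request:
servo_tool(
  increments=[
    [-0.7, -1.3, 0, 0, 0, 8.3, 1],
    [-0.9, -1.1, 0, 0, 0, 8.3, 1],
    [-1.1, -1.0, 0, 0, 0, 8.3, 1],
    [-1.2, -0.9, 0, 0, 0, 8.2, 1],
    [-1.3, -0.6, 0, 0, 0, 8.3, 1],
  ],
)

```text
clock: 6.05
position: [0.4804, 0.2301, 0.2343]
ee_rot: [-0.001, 0.439, 0.899, -0.002]
contact_force: [0.2, 0.2, -5.6]
width: 0.0542
gripper_force: 86.4
```

Request:
servo_tool(
  increments=[
    [-1.4, -0.5, 0, 0, 0, 8.3, 1],
    [-1.5, -0.3, 0, 0, 0, 8.3, 1],
    [-1.4, 0, 0, 0, 0, 8.3, 1],
    [-1.5, 0.1, 0, 0, 0, 8.3, 1],
    [-1.4, 0.4, 0, 0, 0, 8.3, 1],
  ],
)

```text
clock: 6.55
position: [0.5049, 0.1608, 0.2343]
ee_rot: [-0.001, 0.729, 0.685, -0.002]
contact_force: [-0.2, 1.0, -5.3]
width: 0.0542
gripper_force: 86.4
```

Request:
servo_tool(
  increments=[
    [-1.4, 0.5, 0, 0, 0, 8.2, 1],
    [-1.2, 0.8, 0, 0, 0, 8.3, 1],
    [-1.1, 0.9, 0, 0, 0, 8.3, 1],
    [-1.0, 1.1, 0, 0, 0, 8.3, 1],
    [-0.9, 1.2, 0, 0, 0, 8.3, 1],
  ],
)

```text
clock: 7.05
position: [0.5289, 0.0917, 0.2343]
ee_rot: [-0.001, 0.924, 0.383, -0.002]
contact_force: [-0.2, 0.6, -4.6]
width: 0.054
gripper_force: 86.4
```

Request:
servo_tool(
  increments=[
    [-0.6, 1.3, 0, 0, 0, 8.3, 1],
    [-0.4, 1.4, 0, 0, 0, 8.3, 1],
    [-0.3, 1.5, 0, 0, 0, 8.2, 1],
    [0, 1.5, 0, 0, 0, 8.3, 1],
    [0.2, 1.4, 0, 0, 0, 8.3, 1],
  ],
)

```text
clock: 7.55
position: [0.554, 0.0229, 0.2343]
ee_rot: [0.0, 0.999, 0.032, -0.002]
contact_force: [0.1, -0.5, -4.5]
width: 0.0539
gripper_force: 86.4
```

Request:
servo_tool(
  increments=[
    [0.4, 1.4, 0, 0, 0, 8.3, 1],
    [0, 0, 0, 0, 0, 0, 1],
    [0, 0, 0, 0, 0, 0, 1],
    [0, 0, 0, 0, 0, 0, 1],
    [0, 0, 0, 0, 0, 0, 1],
  ],
)

```text
clock: 8.05
position: [0.5595, 0.0107, 0.236]
ee_rot: [-0.0, 0.999, -0.037, -0.0]
contact_force: [-0.4, 1.4, -4.7]
width: 0.054
gripper_force: 86.4
```

Run:
```python
from h import *
plan([.5600,.0095,.24],-94,1)
a=snap("side","s2.png"); b=snap("top","t2.png")
x=cv2.resize(cv2.imread("pics/s2.png")[150:290,220:400],(514,400),interpolation=cv2.INTER_CUBIC);y=cv2.resize(cv2.imread("pics/t2.png")[180:300,300:385],(283,400),interpolation=cv2.INTER_CUBIC)
cv2.imwrite("pics/c2.png",np.hstack([x,y]))
for l in("wheel_knob","wheel_bore","wheel"):
  for c in("side","top"): print(l,c,[(np.round(v["at"],1),round(v["p"],2)) for v in finder.tip_of(l,c)[:2]])
```

```text
now [0.5595 0.0107 0.236 ] psi -94.19 tilt 0.05 j6 88.1 t 8.05 F [-0.4  1.4 -4.7]
[[0.06, 0.12, -0.4, 0, 0, -0.2, 1], [0.0, 0.0, 0.0, 0, 0, 0.0, 1], [0.0, 0.0, 0.0, 0, 0, 0.0, 1], [0.0, 0.0, 0.0, 0, 0, 0.0, 1], [0.0, 0.0, 0.0, 0, 0, 0.0, 1]]
wheel_knob side [(array([322.6, 157. ]), 0.9)]
wheel_knob top [(array([393.5, 243.2]), 0.59)]
wheel_bore side [(array([304.1, 175.7]), 0.95), (array([227.7, 320.6]), 0.7)]
wheel_bore top [(array([355.6, 224.5]), 0.73), (array([431. , 236.3]), 0.31)]
wheel side [(array([309.3, 201.2]), 0.56), (array([376.2, 278.1]), 0.2)]
wheel top [(array([355. , 231.4]), 0.73)]
```

View pics/c2.png

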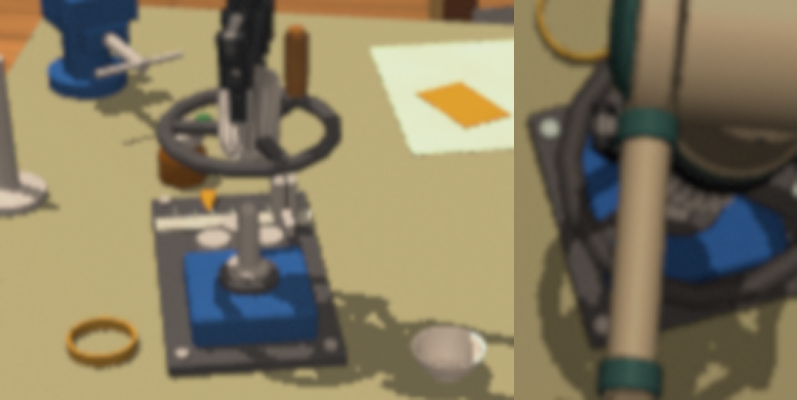

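The wheel is level, with its rim centre at crop x 249 above the nose at x 248. The knob is at the far right. I'll compute the offsets now.

Run:
```python
from h import *
print("rim",atz("side",(307.2,195.5),.213),"bore",atz("side",(304.1,175.7),.265),atz("top",(355.6,224.5),.265),tri((304.1,175.7),(355.6,224.5)))
print("tip",atz("side",(306.8,221.8),.132),atz("side",(305,220.8),.132),"collar",atz("side",(220+249/2.857,150+271/2.857),.06))
print("knob",atz("side",(322.6,157),.285),atz("top",(393.5,243.2),.285),tri((322.6,157),(393.5,243.2)))
```

```text
rim [0.55631506 0.01521326 0.213     ] bore [0.56515455 0.00630783 0.265     ] [0.56078092 0.01425381 0.265     ] (array([0.56203713, 0.01472439, 0.26887551]), np.float64(0.003574655214410655))
tip [0.55873795 0.01172103 0.132     ] [0.56432917 0.00698183 0.132     ] collar [0.55832014 0.01304615 0.06      ]
knob [ 0.52706976 -0.07256249  0.285     ] [ 0.52218191 -0.05212232  0.285     ] (array([ 0.52277525, -0.05059235,  0.29454987]), np.float64(0.0031843210143335755))
```

Request:
servo_tool(
  increments=[
    [0.1, 0, 2, 0, 0, 0, 1],
    [0, 0, 2, 0, 0, 0, 1],
    [0, 0, 1, 0, 0, 0, 1],
    [0, 0, 0.5, 0, 0, 0, 1],
    [0, 0, 0.5, 0, 0, 0, 1],
  ],
)

```text
clock: 8.95
position: [0.5615, 0.0099, 0.1764]
ee_rot: [0.0, 0.999, -0.037, 0.001]
contact_force: [-0.6, 0.4, -4.9]
width: 0.0536
gripper_force: 86.3
```

Request:
servo_tool(
  increments=[
    [0, 0, 0.3, 0, 0, 0, 1],
    [0, 0, 0.3, 0, 0, 0, 1],
    [0, 0, 0.2, 0, 0, 0, 1],
    [0, 0, 0, 0, 0, 0, 1],
    [0, 0, 0, 0, 0, 0, 1],
  ],
)

```text
clock: 9.45
position: [0.5611, 0.0099, 0.1685]
ee_rot: [0.0, 0.999, -0.037, 0.0]
contact_force: [0.2, 0.1, -5.0]
width: 0.0534
gripper_force: 86.3
```

Request:
servo_tool(
  increments=[
    [0, 0, 0.3, 0, 0, 0, 1],
    [0, 0, 0.3, 0, 0, 0, 1],
    [0, 0, 0.2, 0, 0, 0, 1],
    [0, 0, 0, 0, 0, 0, 1],
    [0, 0, 0, 0, 0, 0, 1],
  ],
)

```text
clock: 9.95
position: [0.561, 0.0099, 0.1602]
ee_rot: [0.0, 0.999, -0.037, -0.0]
contact_force: [-0.8, 0.3, -5.8]
width: 0.0542
gripper_force: 86.3
```

Request:
servo_tool(
  increments=[
    [0, 0, 0.2, 0, 0, 0, 1],
    [0, 0, 0.2, 0, 0, 0, 1],
    [0, 0, 0.2, 0, 0, 0, 1],
    [0, 0, 0, 0, 0, 0, 1],
    [0, 0, 0, 0, 0, 0, 1],
  ],
)

```text
clock: 10.45
position: [0.5613, 0.0109, 0.1543]
ee_rot: [-0.001, 0.999, -0.038, 0.0]
contact_force: [1.8, 5.7, -4.5]
width: 0.0542
gripper_force: 86.7
```

Request:
servo_tool(
  increments=[
    [0.05, -0.15, 0, 0, 0, 0, 1],
    [0, 0, 0, 0, 0, 0, 1],
    [0, 0, 0.2, 0, 0, 0, 1],
    [0, 0, 0, 0, 0, 0, 1],
    [0, 0, 0, 0, 0, 0, 1],
  ],
)

```text
clock: 10.95
position: [0.5614, 0.0111, 0.1519]
ee_rot: [0.0, 0.999, -0.037, -0.0]
contact_force: [0.3, 2.1, -6.9]
width: 0.0537
gripper_force: 86.5
```

Request:
servo_tool(
  increments=[
    [0, 0, 0.2, 0, 0, 0, 1],
    [0, 0, 0.2, 0, 0, 0, 1],
    [0, 0, 0.2, 0, 0, 0, 1],
    [0, 0, 0, 0, 0, 0, 1],
    [0, 0, 0, 0, 0, 0, 1],
  ],
)

```text
clock: 11.45
position: [0.5615, 0.0112, 0.146]
ee_rot: [0.0, 0.999, -0.037, -0.0]
contact_force: [0.4, -0.6, -5.8]
width: 0.054
gripper_force: 86.4
```

Request:
servo_tool(
  increments=[
    [0, 0, 0.5, 0, 0, 0, 1],
    [0, 0, 0.5, 0, 0, 0, 1],
    [0, 0, 0.5, 0, 0, 0, 1],
    [0, 0, 0.5, 0, 0, 0, 1],
    [0, 0, 0, 0, 0, 0, 1],
  ],
)

```text
clock: 11.95
position: [0.5612, 0.0114, 0.1253]
ee_rot: [-0.0, 0.999, -0.037, -0.001]
contact_force: [-0.0, 1.4, -4.8]
width: 0.054
gripper_force: 86.4
```

Request:
servo_tool(
  increments=[
    [0, 0, 0.4, 0, 0, 0, 1],
    [0, 0, 0.3, 0, 0, 0, 1],
    [0, 0, 0.2, 0, 0, 0, 1],
    [0, 0, 0, 0, 0, 0, 1],
    [0, 0, 0, 0, 0, 0, 1],
  ],
)

```text
clock: 12.45
position: [0.5617, 0.0113, 0.1173]
ee_rot: [0.0, 0.999, -0.037, 0.0]
contact_force: [-0.5, -0.3, -5.7]
width: 0.054
gripper_force: 86.4
```

Request:
servo_tool(
  increments=[
    [0, 0, 0.2, 0, 0, 0, 1],
    [0, 0, 0.2, 0, 0, 0, 1],
    [0, 0, 0.1, 0, 0, 0, 1],
    [0, 0, 0, 0, 0, 0, 1],
    [0, 0, 0, 0, 0, 0, 1],
  ],
)

```text
clock: 12.95
position: [0.5616, 0.0114, 0.1122]
ee_rot: [0.0, 0.999, -0.037, 0.0]
contact_force: [-0.1, -0.4, -5.7]
width: 0.0542
gripper_force: 86.4
```

Request:
servo_tool(
  increments=[
    [0, 0, 0.15, 0, 0, 0, 1],
    [0, 0, 0.15, 0, 0, 0, 1],
    [0, 0, 0, 0, 0, 0, 1],
    [0, 0, 0, 0, 0, 0, 1],
    [0, 0, 0, 0, 0, 0, 1],
  ],
)

```text
clock: 13.45
position: [0.5617, 0.0114, 0.1093]
ee_rot: [0.0, 0.999, -0.037, 0.0]
contact_force: [-0.5, -0.8, -5.5]
width: 0.054
gripper_force: 86.4
```

Request:
servo_tool(
  increments=[
    [0, 0, 0.1, 0, 0, 0, 1],
    [0, 0, 0.1, 0, 0, 0, 1],
    [0, 0, 0, 0, 0, 0, 1],
    [0, 0, 0, 0, 0, 0, 1],
    [0, 0, 0, 0, 0, 0, 1],
  ],
)

```text
clock: 13.95
position: [0.5616, 0.0114, 0.1073]
ee_rot: [0.0, 0.999, -0.037, 0.0]
contact_force: [0.0, -0.0, -6.1]
width: 0.0541
gripper_force: 86.4
```

Request:
servo_tool(
  increments=[
    [0, 0, 0.1, 0, 0, 0, 1],
    [0, 0, 0.1, 0, 0, 0, 1],
    [0, 0, 0.1, 0, 0, 0, 1],
    [0, 0, 0, 0, 0, 0, 1],
    [0, 0, 0, 0, 0, 0, 1],
  ],
)

```text
clock: 14.45
position: [0.5616, 0.0114, 0.1042]
ee_rot: [0.0, 0.999, -0.037, -0.0]
contact_force: [0.1, 0.8, -4.8]
width: 0.0539
gripper_force: 86.4
```

Request:
servo_tool(
  increments=[
    [0, 0, 0.1, 0, 0, 0, 1],
    [0, 0, 0.1, 0, 0, 0, 1],
    [0, 0, 0.1, 0, 0, 0, 1],
    [0, 0, 0, 0, 0, 0, 1],
    [0, 0, 0, 0, 0, 0, 1],
  ],
)

```text
clock: 14.95
position: [0.5617, 0.0114, 0.1019]
ee_rot: [0.0, 0.999, -0.037, 0.0]
contact_force: [-1.6, 0.2, 1.8]
width: 0.0539
gripper_force: 87.1
```

The wheel reached the collar at the expected height, TCP z 0.102. Now I'll release it and lift.

Request:
servo_tool(
  increments=[
    [0, 0, 0, 0, 0, 0, 0.3],
    [0, 0, 0, 0, 0, 0, -0.3],
    [0, 0, 0, 0, 0, 0, -1],
    [0, 0, 0, 0, 0, 0, -1],
    [0, 0, 0, 0, 0, 0, -1],
  ],
)

```text
clock: 15.45
position: [0.562, 0.0113, 0.1013]
ee_rot: [0.0, 0.999, -0.037, 0.0]
contact_force: [-0.3, -0.4, -0.0]
width: 0.0858
gripper_force: 0.0
```

Request:
servo_tool(
  increments=[
    [0, 0, -1, 0, 0, 0, -1],
    [0, 0, -3, 0, 0, 0, -1],
    [0, 0, -5, 0, 0, 0, -1],
    [0, 0, -5, 0, 0, 0, -1],
    [0, 0, 0, 0, 0, 0, -1],
  ],
)

```text
clock: 15.95
position: [0.5661, 0.011, 0.2499]
ee_rot: [0.001, 0.999, -0.037, 0.008]
contact_force: [0.0, 0.2, 0.2]
width: 0.0854
gripper_force: 0.0
```

Run:
```python
from h import *
a=np.radians(14.2);Rm=np.array([[np.cos(a),-np.sin(a)],[np.sin(a),np.cos(a)]])
org=np.array([.5600,.0102])
for z,p in((.076,(431.2,240.0)),(.015,(428.7,207.3)),(.015,(395+147/4.286,195+53/4.286))):
    w=atz("top",p,z)[:2]; print(w,"m",Rm.T@(w-org))
g=org+Rm@[-.045,-.168]; print("guide w",g)
plan([*g,.24],14.2,-1)
```

```text
[ 0.54944884 -0.16608585] m [-0.05347299 -0.16831122]
[ 0.63227687 -0.17675971] m [ 0.02420588 -0.19897727]
[ 0.63209424 -0.17813516] m [ 0.02369142 -0.2002659 ]
guide w [ 0.5575866  -0.16370565]
now [0.5661 0.011  0.2499] psi -94.28 tilt 0.95 j6 88.4 t 15.95 F [0.  0.2 0.2]
[[0.0, 1.3, 0.1, 0, 0, -8.3, -1], [-0.1, 1.4, 0.1, 0, 0, -8.4, -1], [-0.4, 1.3, 0.0, 0, 0, -8.3, -1], [-0.5, 1.2, 0.1, 0, 0, -8.4, -1], [-0.7, 1.2, 0.1, 0, 0, -8.3, -1]]
[[-0.9, 1.0, 0.1, 0, 0, -8.4, -1], [-1.0, 0.9, 0.0, 0, 0, -8.3, -1], [-1.1, 0.7, 0.1, 0, 0, -8.4, -1], [-1.2, 0.6, 0.1, 0, 0, -8.3, -1], [-1.3, 0.3, 0.1, 0, 0, -8.3, -1]]
[[-1.4, 0.2, 0.0, 0, 0, -8.4, -1], [-1.3, 0.0, 0.1, 0, 0, -8.3, -1], [-1.35, -0.18, 0.09, 0, 0, -8.4, -1], [0.0, 0.0, 0.0, 0, 0, 0.0, -1], [0.0, 0.0, 0.0, 0, 0, 0.0, -1]]
```

Request:
servo_tool(
  increments=[
    [0, 1.3, 0, 0, 0, -8.3, -1],
    [-0.1, 1.4, 0, 0, 0, -8.4, -1],
    [-0.4, 1.3, 0, 0, 0, -8.3, -1],
    [-0.5, 1.2, 0, 0, 0, -8.4, -1],
    [-0.7, 1.2, 0, 0, 0, -8.3, -1],
  ],
)

```text
clock: 16.45
position: [0.5587, -0.0565, 0.2416]
ee_rot: [0.0, 0.946, 0.324, 0.0]
contact_force: [-0.4, -0.3, -0.3]
width: 0.0854
gripper_force: 0.0
```

Request:
servo_tool(
  increments=[
    [-0.9, 1.0, 0, 0, 0, -8.4, -1],
    [-1.0, 0.9, 0, 0, 0, -8.3, -1],
    [-1.1, 0.7, 0, 0, 0, -8.4, -1],
    [-1.2, 0.6, 0, 0, 0, -8.3, -1],
    [-1.3, 0.3, 0, 0, 0, -8.3, -1],
  ],
)

```text
clock: 16.95
position: [0.5548, -0.1232, 0.2416]
ee_rot: [0.0, 0.769, 0.639, 0.0]
contact_force: [-0.2, 0.2, 0.2]
width: 0.0856
gripper_force: 0.0
```

Request:
servo_tool(
  increments=[
    [-1.4, 0, 0, 0, 0, -8.4, -1],
    [-1.3, -0.5, 0, 0, 0, -8.3, -1],
    [-1.3, -0.7, 0, 0, 0, -8.4, -1],
    [0, 0, 0, 0, 0, 0, -1],
    [0, 0, 0, 0, 0, 0, -1],
  ],
)

```text
clock: 17.45
position: [0.541, -0.1626, 0.2415]
ee_rot: [0.0, 0.616, 0.788, 0.0]
contact_force: [-1.0, 0.7, 0.1]
width: 0.0857
gripper_force: 0.0
```

Run:
```python
from h import *
plan([.5495,-.166,.12],14.2,-1)
x=snap("side","s3.png"); y=snap("top","t3.png")
x=cv2.resize(cv2.imread("pics/s3.png")[180:290,230:370],(509,400),interpolation=cv2.INTER_CUBIC);y=cv2.resize(cv2.imread("pics/t3.png")[180:300,300:385],(283,400),interpolation=cv2.INTER_CUBIC)
cv2.imwrite("pics/c3.png",np.hstack([x,y]))
```

```text
now [ 0.541  -0.1626  0.2415] psi 13.99 tilt 0.04 j6 -37.8 t 17.45 F [-1.   0.7  0.1]
[[-0.2, 0.2, 4.0, 0, 0, -0.1, -1], [-0.2, 0.3, 4.1, 0, 0, -0.0, -1], [-0.14, 0.24, 4.05, 0, 0, -0.1, -1], [0.0, 0.0, 0.0, 0, 0, -0.0, -1], [0.0, 0.0, 0.0, 0, 0, -0.0, -1]]
```

View pics/c3.png

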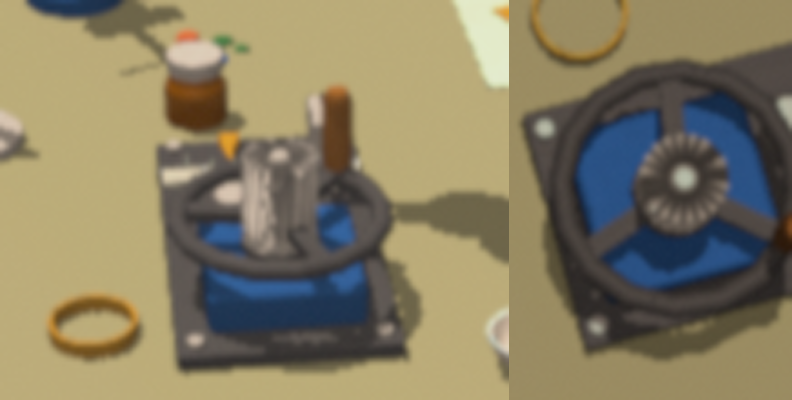

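The wheel sits level, with the nose just showing at the top of the hub. On to the guide.

Request:
servo_tool(
  increments=[
    [-0.2, 0.2, 4, 0, 0, 0, -1],
    [-0.2, 0.3, 4, 0, 0, 0, -1],
    [-0.1, 0.2, 4, 0, 0, 0, -1],
    [0, 0, 0, 0, 0, 0, -1],
    [0, 0, 0, 0, 0, 0, -1],
  ],
)

```text
clock: 18.05
position: [0.5492, -0.1654, 0.1215]
ee_rot: [-0.0, 0.614, 0.789, -0.0]
contact_force: [1.1, -0.4, 0.0]
width: 0.0854
gripper_force: 0.0
```

Run:
```python
from h import *
plan([.5495,-.166,.052],14.2,-1)
x=snap("side","s4.png"); y=snap("top","t4.png")
x=cv2.resize(cv2.imread("pics/s4.png")[170:250,260:360],(500,400),interpolation=cv2.INTER_CUBIC);y=cv2.resize(cv2.imread("pics/t4.png")[180:270,395:465],(300,386),interpolation=cv2.INTER_CUBIC)
o=np.zeros((400,800,3),np.uint8);o[:,:500]=x;o[:386,500:]=y
cv2.imwrite("pics/c4.png",o)
```

```text
now [ 0.5492 -0.1654  0.1215] psi 14.21 tilt 0.05 j6 -37.9 t 18.05 F [ 1.1 -0.4  0. ]
[[0.0, 0.0, 3.5, 0, 0, 0.0, -1], [-0.07, 0.02, 3.45, 0, 0, 0.0, -1], [0.0, 0.0, 0.0, 0, 0, 0.0, -1], [0.0, 0.0, 0.0, 0, 0, 0.0, -1], [0.0, 0.0, 0.0, 0, 0, 0.0, -1]]
```

View pics/c4.png

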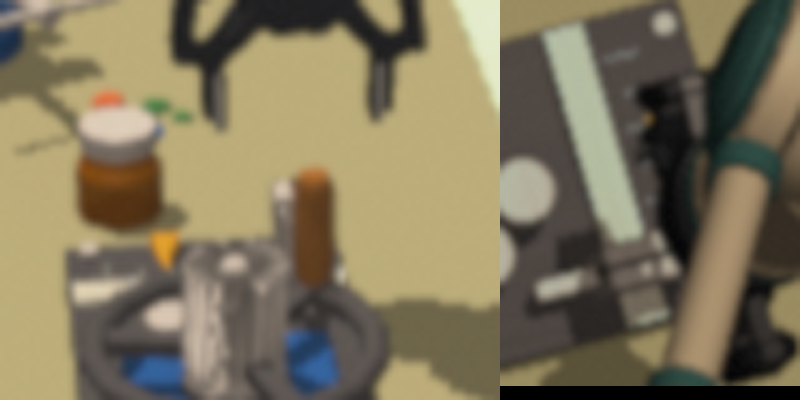

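The fingers straddle the guide, with their midpoint at x 297 and the guide at about x 290 in the crop. I'll descend and pinch gently.

Request:
servo_tool(
  increments=[
    [0, 0, 3, 0, 0, 0, -1],
    [0, 0, 2.5, 0, 0, 0, -1],
    [0, 0, 1.2, 0, 0, 0, -1],
    [0, 0, 0, 0, 0, 0, -1],
    [0, 0, 0, 0, 0, 0, -1],
  ],
  squeeze=20,
)

```text
clock: 18.65
position: [0.5501, -0.1664, 0.0558]
ee_rot: [0.001, 0.614, 0.789, 0.0]
contact_force: [-0.1, -0.0, -0.4]
width: 0.0852
gripper_force: 0.0
```

Request:
servo_tool(
  increments=[
    [0, 0, 0, 0, 0, 0, 1],
    [0, 0, 0, 0, 0, 0, 1],
    [0, 0, 0, 0, 0, 0, 1],
    [0, 0, 0, 0, 0, 0, 1],
    [0, 0, 0, 0, 0, 0, 1],
  ],
)

```text
clock: 19.15
position: [0.5493, -0.166, 0.0548]
ee_rot: [0.0, 0.614, 0.789, 0.0]
contact_force: [0.8, -0.1, 3.0]
width: 0.0236
gripper_force: 24.5
```

Request:
servo_tool(
  increments=[
    [0, 0, 0, 0, 0, 0, 1],
    [0, 0, 0, 0, 0, 0, 1],
    [0, 0, 0, 0, 0, 0, 1],
    [0, 0, 0, 0, 0, 0, 1],
    [0, 0, 0, 0, 0, 0, 1],
  ],
)

```text
clock: 19.65
position: [0.5493, -0.166, 0.0548]
ee_rot: [0.0, 0.614, 0.789, 0.0]
contact_force: [-0.1, 1.4, 6.3]
width: 0.0237
gripper_force: 24.8
```

Request:
servo_tool(
  increments=[
    [0, 0.5, 0, 0, 0, 0, 1],
    [0, 1, 0, 0, 0, 0, 1],
    [0, 1, 0, 0, 0, 0, 1],
    [0, 0.5, 0, 0, 0, 0, 1],
    [0, 0, 0, 0, 0, 0, 1],
  ],
)

```text
clock: 20.15
position: [0.5786, -0.1586, 0.0548]
ee_rot: [0.0, 0.614, 0.789, 0.0]
contact_force: [-1.1, 0.4, 4.8]
width: 0.0236
gripper_force: 24.8
```

Request:
servo_tool(
  increments=[
    [0, 0.5, 0, 0, 0, 0, 1],
    [0, 1, 0, 0, 0, 0, 1],
    [0, 1, 0, 0, 0, 0, 1],
    [0, 0.5, 0, 0, 0, 0, 1],
    [0, 0, 0, 0, 0, 0, 1],
  ],
)

```text
clock: 20.65
position: [0.6078, -0.1513, 0.0548]
ee_rot: [0.001, 0.614, 0.789, 0.0]
contact_force: [-0.5, 0.6, 5.3]
width: 0.0236
gripper_force: 24.8
```

Run:
```python
from h import *
a=np.radians(14.2);Rm=np.array([[np.cos(a),-np.sin(a)],[np.sin(a),np.cos(a)]])
org=np.array([.5600,.0102]); s=manip.get_state(); print(s["position"],Rm.T@(s["position"][:2]-org),s["contact_force"],s["moment"])
```

```text
[ 0.60776975 -0.15133883  0.05480612] [ 0.00668349 -0.16832134] [-0.53487802  0.59053087  5.3055135 ] [ 0.0248964   0.00840577 -0.13839084]
```

Request:
servo_tool(
  increments=[
    [0, 0.5, 0, 0, 0, 0, 1],
    [0, 0.8, 0, 0, 0, 0, 1],
    [0, 0.4, 0, 0, 0, 0, 1],
    [0, 0, 0, 0, 0, 0, 1],
    [0, 0, 0, 0, 0, 0, 1],
  ],
)

```text
clock: 21.15
position: [0.6239, -0.1473, 0.0548]
ee_rot: [0.001, 0.614, 0.789, -0.0]
contact_force: [-1.1, 0.6, 5.0]
width: 0.0234
gripper_force: 24.8
```

Request:
servo_tool(
  increments=[
    [0, 0, 0, 0, 0, 0, 0.3],
    [0, 0, 0, 0, 0, 0, -0.2],
    [0, 0, 0, 0, 0, 0, -0.7],
    [0, 0, 0, 0, 0, 0, -1],
    [0, 0, 0, 0, 0, 0, -1],
  ],
)

```text
clock: 21.65
position: [0.6234, -0.147, 0.0541]
ee_rot: [-0.0, 0.614, 0.789, -0.0]
contact_force: [0.3, 0.6, 0.4]
width: 0.0847
gripper_force: 0.0
```

Request:
servo_tool(
  increments=[
    [0, 0, -2, 0, 0, 0, -1],
    [0, 0, -4, 0, 0, 0, -1],
    [0, 0, -5, 0, 0, 0, -1],
    [0, 0, -5, 0, 0, 0, -1],
    [0, 0, -2, 0, 0, 0, -1],
  ],
)

```text
clock: 22.15
position: [0.6257, -0.1477, 0.2403]
ee_rot: [0.004, 0.614, 0.789, 0.001]
contact_force: [0.8, -0.5, 0.2]
width: 0.0854
gripper_force: 0.0
```

Request:
servo_tool(
  increments=[
    [-5, -3, 0, 0, 0, 0, -1],
    [-5, -3, 0, 0, 0, 0, -1],
    [-5, -3, 0, 0, 0, 0, -1],
    [-5, -3, 0, 0, 0, 0, -1],
    [0, 0, 0, 0, 0, 0, -1],
  ],
)

```text
clock: 22.65
position: [0.5636, -0.3451, 0.2338]
ee_rot: [0.001, 0.617, 0.787, -0.002]
contact_force: [-0.4, 0.1, 0.1]
width: 0.0853
gripper_force: 0.0
```

Run:
```python
from h import *
s=manip.get_state(); print(s["position"],s["clock"])
x=snap("side","s5.png"); y=snap("top","t5.png")
x=cv2.resize(cv2.imread("pics/s5.png")[200:240,275:325],(450,360),interpolation=cv2.INTER_CUBIC);y=cv2.resize(cv2.imread("pics/t5.png")[190:240,400:450],(350,350),interpolation=cv2.INTER_CUBIC)
o=np.zeros((360,800,3),np.uint8);o[:,:450]=x;o[:350,450:]=y
cv2.imwrite("pics/c5.png",o)
```

```text
[ 0.56357187 -0.34509803  0.23382101] 22.65
```

View pics/c5.png

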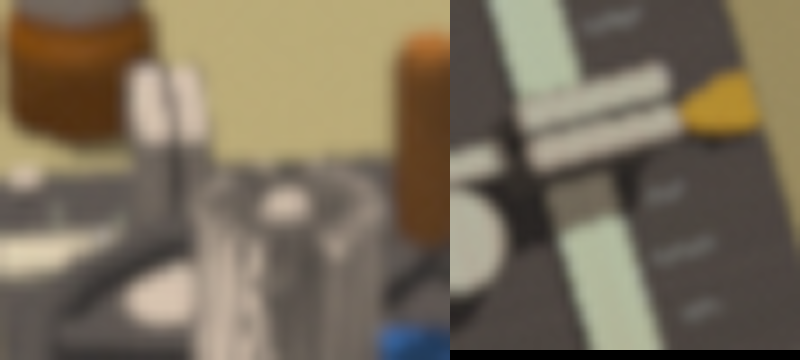

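The top view shows the black line from crop (530,136) to (668,97) and the pointer tip at (681,112). I'll check this in the machine frame.

Run:
```python
from h import *
a=np.radians(14.2);Rm=np.array([[np.cos(a),-np.sin(a)],[np.sin(a),np.cos(a)]]);org=np.array([.5600,.0102])
t=cv2.imread("pics/t5.png").astype(int)
M=lambda p,z:(Rm.T@(atz("top",p,z)[:2]-org)).round(4)
for x,y,z in((530,136,.076),(668,97,.076),(681,112,.015)): print(M((400+(x-450)/7-.4,190+y/7-.4),z))
print("robot",Rm.T@(np.array([.6239,-.1473])-org))
# subpixel: dark line profile across the guide top, sampled at machine y; pointer: yellow pixels
g=t.sum(2).astype(np.float32)
for ym in(-.155,-.168,-.18,-.188):
    xs=np.arange(.008,.04,.0005); v=[]
    for xm in xs:
        w=org+Rm@[xm,ym]; u=proj("top",[*w,.076]); v.append(cv2.getRectSubPix(g,(1,1),(float(u[0]),float(u[1])))[0,0])
    v=np.array(v); print(ym,[int(q) for q in v[::4]])
    on=np.nonzero(v>.8*v.max())[0]; i=slice(on[0],on[-1]+1); d=np.clip(v.max()-v[i]-.25*v.max(),0,None); print("line",(xs[i]*d).sum()/d.sum(),"edges",xs[on[0]],xs[on[-1]])
for n,f in(("t0","pics/top0.png"),("t5","pics/t5.png")):
    t=cv2.imread(f).astype(int); Y=(t[:,:,2]-t[:,:,0]>90); ys,xs=np.nonzero(Y[195:215,422:450]); P=np.array([M((x+422,y+195),.020) for x,y in zip(xs,ys)])
    for lo in np.arange(-.226,-.196,.004):
        q=P[(P[:,1]>=lo)&(P[:,1]<lo+.004)]
        if len(q): print(n,round(lo+.002,3),len(q),q[:,0].mean().round(4),q[:,0].min(),q[:,0].max())
print([(v["at"],v["p"]) for l in("guide_mark","pointer") for v in finder.tip_of(l,"top")[:2]])
```

```text
[ 0.0241 -0.1452]
[ 0.0245 -0.1907]
[ 0.0256 -0.2088]
robot [ 0.02331164 -0.16836278]
-0.155 [208, 199, 290, 396, 465, 489, 473, 424, 368, 396, 463, 496, 499, 491, 489, 506]
line 0.024173022157033996 edges 0.014500000000000006 0.03950000000000003
-0.168 [153, 199, 292, 398, 472, 497, 480, 423, 382, 406, 467, 502, 497, 450, 370, 298]
line 0.024779173477513742 edges 0.014500000000000006 0.035000000000000024
-0.18 [178, 198, 294, 400, 468, 489, 463, 402, 342, 392, 464, 498, 490, 439, 351, 259]
line 0.024013102665991735 edges 0.014500000000000006 0.034500000000000024
-0.188 [206, 221, 301, 399, 464, 485, 463, 401, 338, 389, 458, 491, 483, 436, 357, 265]
line 0.02407754751980575 edges 0.014000000000000005 0.035000000000000024
t0 -0.224 12 0.0233 0.0168 0.0315
t0 -0.22 12 0.0237 0.0158 0.0304
t0 -0.216 9 0.0225 0.0164 0.0288
t0 -0.212 7 0.0246 0.0205 0.0278
t0 -0.208 4 0.0232 0.0211 0.0262
t0 -0.204 2 0.0234 0.0223 0.0245
t5 -0.224 13 0.0227 0.0152 0.0315
t5 -0.22 12 0.0237 0.0158 0.0304
t5 -0.216 10 0.022 0.0164 0.0288
t5 -0.212 7 0.0246 0.0205 0.0278
t5 -0.208 3 0.0237 0.0211 0.0262
[([420.2, 203.6], 0.67), ([430.7, 209.1], 0.53)]
```

```bash
python3 -c "
from rig import manip
print(manip.sign_off())"
```

```text
the job is handed in; nothing more can be done
None
```

I've handed the job in: the crank handwheel is down on the collar with its flat engaged, and the guide's black line is within about 1 mm of the brass pointer tip. The gripper is open and clear of everything, and the clock stood at about 23 s of the 72 s allowed.

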